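# Bolt the denture flask shut

### The arm

A 7-joint arm with a two-finger parallel gripper is mounted at the origin on the work surface. World frame = base frame: x ahead of the robot, y to its left, z up, the work surface at z = 0. Lengths are in mm, angles in rad, forces in N, time in s.
With the tool pointing down it reaches from about 350 to 900 mm from the base axis. Payload 7.2 kg.
Tool frame: the origin (TCP) lies midway between the tips of the shut fingers; the grasp point (between the pads) lies 19 mm behind it; z points along the fingers, y is the line along which they close (so a half turn about z gives the same grasp; the last joint's range is limited). The gripper opens to 85 mm and grips with 20 to 120 N. Pads are 22 mm wide; open, the fingers measure 114 mm over their backs; the gripper's body (76 mm by 85 mm) begins 54 mm behind the grasp point. The pads swing forward as they close: fully open they stand 13 mm farther back than shut.
Start: joints at [1.15, 0.411, -0.013, 1.596, 0.006, 1.134, -0.082], TCP at [215.943, -586.513, 231.297] pointing down, gripper open.
Joint ranges: [-2.95, 2.95], [-0.29, 1.99], [-1.47, 1.44], [0.14, 2.54], [-1.03, 4.17], [0.13, 1.85], [-2.86, 2.86]. Speed limits (rad/s): [2.39, 2.39, 3.01, 3.01, 3.14, 3.14, 3.14].

### API

Orientations are given as a unit quaternion [x, y, z, w].
In Python, from rig import env, vision gives the robot as it stands.
- The arm moves only by the tool move_arm, never from a script. Its argument "commands" is a list of rows, each a list of 7 numbers: the shift along the world's x, y, z each as a share of 40 cm, from -1 to 1, then the turn, a rotation vector about the world's x, y, z each as a share of 45 degrees, from -1 to 1, then the opening, from -1 (shut) to 1 (fully open). In form: [[tx, ty, tz, ax, ay, az, jaw], ...]. A call has 1 to 5 rows; each row is the pose to reach, as a shift and turn from the pose commanded when the call began; what a row does not reach only later rows make up. A row lasts 1/10 s, in which the tool goes at most 50 mm and 8.59 degrees, less where a joint would pass 70% of its speed; a pose out of reach is approached as far as the arm can. A call with a number of a shift or a turn outside -1 to 1 is refused whole. A call with a gripper value outside its range is refused whole. The fingers move at their own pace and stop on an object; "squeeze" is the grip in N (left out, the last holds). Time passes only in rows, so rows that repeat a pose let the fingers close. It gives the time, the measured TCP pose, the force, the opening and the grip force at its end, in the units of the state.
- env.read_state(): the state, without advancing time (a new reading comes with each control period).
- vision.grab_frame(name): name is "side" or "top"; returns a dict with "img" (480x640x3 uint8, red, green, blue), "depth" (480x640 float32, mm along the optical axis (not along the pixel's ray), 0 where there is no reading), "mtx" (3x3 intrinsics, pixels), "rvec" (rotation vector, rad) and "tvec" (3), from world to camera coordinates, as OpenCV has them. Camera axes: x right, y down, z forward; pixel columns grow to the right and rows downward; lengths in mm; the calibration is good to about 2 mm. A picture is of the moment at which its call begins.
- env.close_job(): hands the job in; it is judged then, once.
The state is a dict: "time": time; "joint_positions": joint angles; "joint_velocities": joint speeds; "effort": joint torques, N m; "tool_pos": TCP position; "ee_rot": TCP orientation; "wrist_force": force on the tool from outside, world axes, zero at the start; "ft_torque": the same for the moment, N m; "gripper_width": finger opening in mm; "gripper_force": force on a finger pad.
Only numpy, scipy, OpenCV 4.12 (cv2) and the standard library are available. Lean on these libraries where they do the work, as an engineer would, in place of code of your own. Each camera call takes 0.05 s, during which the arm holds its last target. There are 200 camera calls.

### The job

Close the denture flask: take the cross-bladed torque driver from its stand and turn both captive bolts clockwise until each is fully home against its stop, then hang the driver back upright in the hole of its stand and let go. Turn the bolts with the driver only, keeping the gripper off the flask, and leave the wax jar, the glass cup and the plaster model where they are.

Things in the scene. Friction and masses are not known exactly. Their poses are not given: they have to be found in the camera images.
- flask: Golden brass denture flask, 100 x 120 mm, top face 60 mm above the bench, fixed in a grey 120 x 150 mm cradle. Origin: centre of the underside, on the bench; z up. Steel bolt heads stand on its top at y = +32 mm (A) and y = -32 mm (B) in this frame. A white dash on the -x side of each head marks where the head's red dot points when that bolt is home.
- bolt_a_top (a point): Centre of the top of bolt A's head, 73 mm above the bench, on the vertical bolt axis. Head: 31 mm flange, on it four 8 mm steel squares leaving an open cross slot 5.5 mm wide, 8 mm deep, 21 mm end to end. x and y lie along the slot arms and turn with the head; a red dot is on the square between +x and +y.
- bolt_b_top (a point): The same point on bolt B's head.
- bolt_a (a joint): Turn of bolt A, rad, growing clockwise seen from above: 0 loose, 3.93 home at a hard stop; starts at 1.8 to 2.5, so about a quarter to a third of a turn is left (the wrist may need two strokes, lifting the blade between). About 0.06 N m of friction; stays where left, does not rise or sink. In the flask's frame the slot arms lie at minus this angle plus any quarter turn. Home counts from 3.78.
- bolt_b (a joint): The same for bolt B.
- driver: Torque driver, 136 mm, 110-200 g. Origin: centre of blade tip; z up the shank. Steel cross blade (two 16 x 3 mm plates, 12 mm tall; 1.2 mm play each side in the slot, 0.16 rad), 12 mm shank to 70; 36 mm collar to 76; orange 22 mm square handle, flats along x and y, to 136. A clutch holds the blade at an unknown angle to the handle, not in this pose: feel or look for it. Slips above 0.3 N m.
- stand: Fixed driver stand, 90 x 90 mm, 85 mm high, black with a 10 mm aluminium top plate with a 22 mm square hole through its centre. Origin: centre of the underside; z up. The driver hangs upright in the hole, collar on the plate, its origin then 15 mm above the bench (5 mm above the stand's floor).
- wax_jar: Blue-violet wax jar, 52 mm across, 65 mm high, origin under its centre; a bystander.
- mixing_cup: Small glass cup, 56 mm across, 40 mm high, origin under its centre; a bystander.
- plaster_model: Tan plaster dental model with pink gum and white teeth, 50 x 60 x 34 mm, origin under its centre; a bystander.
There are look-alikes about, which are no part of the job. Leave any orange or turquoise look-alike of the flask alone. What is shaped like the driver but pink is not meant.

How it is judged:
By the outcome, as a careful person would: the job done as asked, in the order asked, and still so for the second after the job is handed in, with the robot touching nothing.
It also fails if it takes over 72 s, if anything falls off the work surface, if the arm or the gripper's body presses on something with over 40 N, if the wrist force passes 120 N, or if a joint passes its speed limit or range.

## Working session

There is one attempt and no reset: what is moved stays moved. The work goes in short steps, Python scripts to look and compute and a tool call to move; the robot and the scene stay as the last step left them, time stands still between calls to the robot, and variables do not carry over. Pictures are saved under pics/ and viewed, at most 10 in all, crops included, and the job is handed in when it is done.

Besides the shell and the picture viewer there is one more tool, called after ">>>" by a JSON object that holds its "api" and its "payload". move_arm: Moves the arm, as the interface text tells. Its arguments: {"type":"object","properties":{"commands":{"type":"array"},"squeeze":{"type":"number"}},"required":["commands"]}

```bash
mkdir -p pics; ls; python3 - <<'E'
from rig import env, vision
import cv2,numpy as np,pickle
for n in("top","side"):
    f=vision.grab_frame(n);pickle.dump(f,open(f"{n}0.pkl","wb"))
    cv2.imwrite(f"pics/{n}0.png",f["img"][:,:,::-1])
    R=cv2.Rodrigues(f["rvec"])[0];print(n,f["mtx"].tolist(),(-R.T@np.ravel(f["tvec"])).round(),R.round(2).tolist())
print(env.read_state())
E
```

```text
pics
top [[483.7984099564697, 0.0, 323.262654991967], [0.0, 483.7984099564697, 242.9780253705448], [0.0, 0.0, 1.0]] [ 417.  -24. 1127.] [[-0.0, -1.0, -0.01], [-0.99, 0.01, -0.1], [0.1, 0.01, -0.99]]
side [[577.6548936596091, 0.0, 317.3229112308785], [0.0, 577.6548936596091, 246.04918638763323], [0.0, 0.0, 1.0]] [157. 706. 678.] [[-0.9, -0.45, 0.0], [-0.27, 0.53, -0.8], [0.36, -0.72, -0.6]]
{'time': 0.1, 'joint_positions': array([ 1.14979543,  0.41182006, -0.0127195 ,  1.59694652,  0.00561452,
        1.13430662, -0.08221058]), 'joint_velocities': array([ 0.00061542, -0.001468  , -0.0006616 , -0.00038271,  0.00101437,
       -0.00035056, -0.00076619]), 'effort': array([ 2.65815208e-03, -6.01827621e+01,  6.84114788e-01, -3.00089836e+01,
        1.39880693e-02,  6.40794970e-03,  2.85930059e-05]), 'tool_pos': array([ 215.76683144, -586.1044441 ,  230.54270321]), 'ee_rot': array([ 9.84479156e-01,  1.75500055e-01, -1.81589564e-04, -6.99213338e-04]), 'wrist_force': array([ 0.15874322,  0.19013558, -0.55118365]), 'ft_torque': array([-0.03603602, -0.0319065 , -0.04475596]), 'gripper_force': 0.0, 'gripper_width': 85.55086994954472}
```

View pics/top0.png

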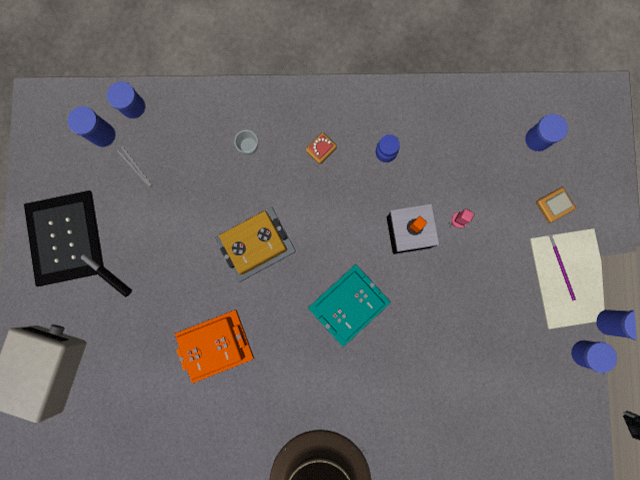

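View pics/side0.png

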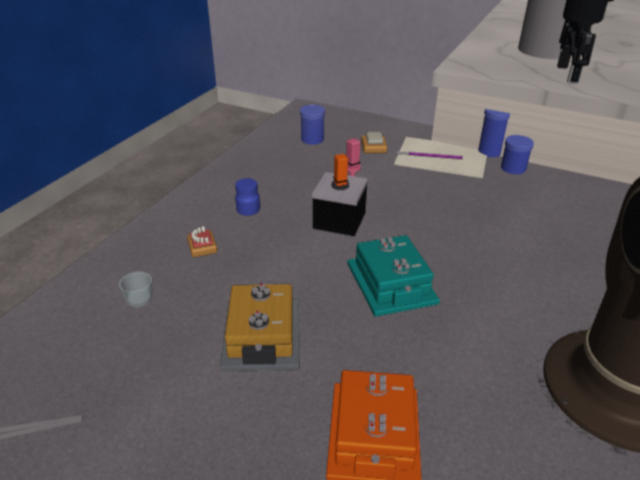

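Candidates in the top view:
- **Driver:** the orange handle in the stand at (418,225), or the pink look-alike at (462,217). I choose the orange one.
- **Flask:** golden at (255,243), orange at (213,345), or turquoise at (350,305). I choose the golden one.

Next I check both choices in a crop and measure them.

```bash
cat > h.py <<'E'
import cv2,numpy as np,pickle
def cast(f,uv,z):
    uv=np.float64(uv).reshape(-1,1,2)
    n=cv2.undistortPoints(uv,f["mtx"],None).reshape(-1,2)
    R=cv2.Rodrigues(f["rvec"])[0];c=-R.T@np.ravel(f["tvec"])
    d=np.c_[n,np.ones(len(n))]@R
    return c+d*((z-c[2])/d[:,2])[:,None]
def proj(f,p): return cv2.projectPoints(np.float64(p).reshape(-1,1,3),f["rvec"],f["tvec"],f["mtx"],None)[0].reshape(-1,2)
def crop(f,x,y,w,h,s): return cv2.resize(f["img"][y:y+h,x:x+w,::-1],None,fx=s,fy=s,interpolation=cv2.INTER_CUBIC)
def rect(p): # world minAreaRect
    r=cv2.minAreaRect(np.float32(p[:,:2]));return np.round(r[0],1),np.round(r[1],1),round(r[2],1)
def blob(m,roi):
    x,y,w,h=roi;k=np.zeros(m.shape,np.uint8);k[y:y+h,x:x+w]=255;m=cv2.bitwise_and(m,k)
    c=cv2.findContours(m,cv2.RETR_EXTERNAL,cv2.CHAIN_APPROX_NONE)[0]
    return sorted(c,key=cv2.contourArea)[::-1]
E
python3 - <<'E'
from h import *
T=pickle.load(open("top0.pkl","rb"));S=pickle.load(open("side0.pkl","rb"))
a=crop(T,210,200,90,85,4.4);b=crop(T,380,195,90,65,4.4);c=crop(S,215,275,90,95,4.4);d=crop(S,305,135,70,100,2.8)
M=np.zeros((800,800,3),np.uint8)
for im,(y,x) in((a,(0,0)),(b,(0,400)),(c,(380,0)),(d,(380,400))):M[y:y+im.shape[0],x:x+im.shape[1]]=im[:800-y,:800-x]
cv2.imwrite("pics/c1.png",cv2.resize(M,(600,600)) if 0 else M[:800,:].copy()[:, :][:800] if 0 else cv2.resize(M,(600,600)))
for n,f,rf,rs,z in(("T",T,(210,200,90,85),(380,195,62,65),0),("S",S,(215,275,90,95),(305,135,70,100),0)):
    H=cv2.cvtColor(f["img"],cv2.COLOR_RGB2HSV)
    g=cv2.inRange(H,(15,120,90),(30,255,255));o=cv2.inRange(H,(4,170,120),(14,255,255))
    p=cv2.inRange(H,(0,0,120),(179,60,255))
    fl=blob(g,rf)[0];hn=blob(o,rs)[0];pl=blob(p,rs)[0]
    print(n,"flask",rect(cast(f,fl,60)),cv2.boundingRect(fl)); print(" handle",rect(cast(f,hn,151)),cv2.boundingRect(hn)); print(" plate",rect(cast(f,cv2.convexHull(pl),85)),cv2.boundingRect(pl))
    # depth points to world
    for nm,cn in(("handle",hn),("flask",fl),("plate",pl)):
        m=np.zeros((480,640),np.uint8);cv2.drawContours(m,[cn],-1,255,-1);v,u=np.nonzero(m&(f["depth"]>0))
        R=cv2.Rodrigues(f["rvec"])[0];q=cv2.undistortPoints(np.float64(np.c_[u,v]).reshape(-1,1,2),f["mtx"],None).reshape(-1,2)
        dd=f["depth"][v,u];P=(np.c_[q,np.ones(len(q))]*dd[:,None]-np.ravel(f["tvec"]))@R
        print("  z pct",nm,np.percentile(P[:,2],[5,50,95]).round(1),len(P))
        if nm=="handle":
            k=P[:,2]>146;print("  top pts",k.sum(),P[k].mean(0).round(1),rect(P[k]) if k.sum()>3 else"")
E
```

```text
T flask (array([531.2, 148.2]), array([102.5, 119. ]), 28.2) (219, 211, 67, 63)
 handle (array([ 556.2, -204.3]), array([21.4, 30.5]), 44.5) (410, 217, 17, 15)
 plate (array([ 560. , -209.4]), array([92.8, 92.8]), 8.7) (391, 204, 48, 47)
  z pct handle [110.9 150.  153.8] 150
  top pts 104 [ 560.1 -207.5  151.1] (array([ 560.3, -207.4]), array([20.2, 20.5]), 44.9)
  z pct flask [56.4 60.7 69.2] 2381
  z pct plate [ 82.   86.  149.6] 1749
S flask (array([522.6, 169. ]), array([ 98.1, 158.3]), 28.6) (225, 284, 67, 74)
 handle (array([ 540.3, -169.8]), array([22.8, 99.5]), 27.4) (335, 154, 13, 27)
 plate (array([ 559.1, -201.9]), array([ 87.9, 102.3]), 9.3) (313, 173, 54, 31)
  z pct handle [105.5 132.2 149.7] 275
  top pts 67 [ 559.  -205.6  148.5] (array([ 560.1, -206.6]), array([22. , 22.9]), 45.0)
  z pct flask [27.5 58.1 64.2] 3957
  z pct plate [78.8 82.9 85. ] 858
```

View pics/c1.png

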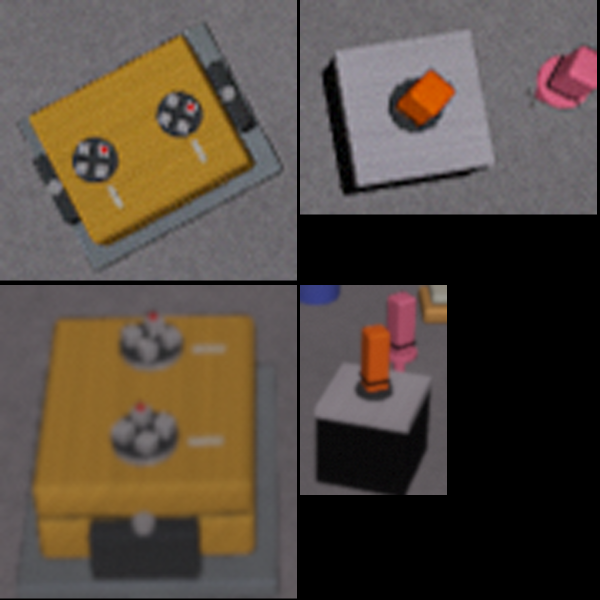

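The crops show the orange driver hanging in the aluminium-topped stand, with the pink look-alike to its right. The golden flask has two cross-slot heads, their red dots pointing up-right and white dashes to the lower right. Next I measure the head centres, dots and slots.

```bash
python3 - <<'E'
from h import *
yaw=np.deg2rad(28.2);C=np.array([531.2,148.2]);ey=np.array([-np.sin(yaw),np.cos(yaw)])
for n in("top","side"):
    f=pickle.load(open(n+"0.pkl","rb"));H=cv2.cvtColor(f["img"],cv2.COLOR_RGB2HSV)
    for b,s in(("A",32),("B",-32)):
        c0=C+s*ey;u,v=proj(f,[*c0,66])[0].round().astype(int)
        W=16;K=8;im=f["img"][v-W:v+W,u-W:u+W];im=cv2.resize(im,None,fx=K,fy=K,interpolation=cv2.INTER_CUBIC)
        hs=cv2.cvtColor(im,cv2.COLOR_RGB2HSV)
        tc=lambda p:(np.float64(p).reshape(-1,2)+.5)/K-.5+[u-W,v-W]
        roi=(0,0,im.shape[1],im.shape[0])
        dark=cv2.inRange(hs,(0,0,0),(179,255,95)); dk=blob(dark,roi)[0]
        hull=cv2.convexHull(dk);cc=cast(f,tc(hull),64);print(n,b,"flange",rect(cc),np.round(cv2.minEnclosingCircle(np.float32(cc[:,:2])),1) if 0 else cv2.minEnclosingCircle(np.float32(cc[:,:2])))
        red=cv2.inRange(hs,(0,110,120),(9,255,255))|cv2.inRange(hs,(170,110,120),(179,255,255))
        r=blob(red,roi)[0];m=cv2.moments(r);rc=cast(f,tc([m["m10"]/m["m00"],m["m01"]/m["m00"]]),74)[0]
        st=cv2.inRange(hs,(0,0,125),(179,70,255))
        cs=[]
        for q in blob(st,roi)[:6]:
            m=cv2.moments(q); 
            if m["m00"]>200:
                w=cast(f,tc([m["m10"]/m["m00"],m["m01"]/m["m00"]]),73)[0]
                cs.append((w[:2].round(1).tolist(),round(m["m00"]/K/K,1)))
        d=rc[:2];print("  red",rc.round(1),"steel",cs)
E
```

```text
top A flange (array([518.4, 177.2]), array([29.8, 30. ]), 42.4) ((518.7509155273438, 177.32017517089844), 15.529603004455566)
  red [524.7 169.5  74. ] steel [([499.9, 202.4], 8.8), ([493.3, 161.9], 8.4), ([510.2, 171.6], 6.7), ([512.3, 184.9], 5.9), ([525.6, 183.7], 5.8)]
top B flange (array([548.9, 120.7]), array([29.5, 29.8]), 22.9) ((549.0206298828125, 121.02277374267578), 15.361721992492676)
  red [552.8 112.2  74. ] steel [([523.6, 106.6], 8.3), ([545.1, 129.7], 6.2), ([557.7, 124.7], 6.2), ([539.7, 117.6], 6.1), ([561.9, 87.7], 5.5)]
side A flange (array([516. , 179.4]), array([30. , 26.7]), 71.3) ((518.2859497070312, 177.36508178710938), 16.17121124267578)
  red [524.1 170.4  74. ] steel [([490.4, 177.7], 3.8)]
side B flange (array([545.1, 117.3]), array([18.5, 31.7]), 41.1) ((548.292236328125, 119.91951751708984), 16.070405960083008)
  red [551.6 113.2  74. ] steel []
```

Bolt A is at about (518,177.7) with q ≈ 2.18, and B is at (548.5,121.2) with q ≈ 2.46. Their spacing is 64.2 mm against the true 64, and the flask yaw is 28.5°. The driver is at (560,-207) with handle flats at 45°, so I approach it now.

>>> {"api": "move_arm", "payload": {"commands": [[0.1, 0.11, 0, 0, 0, 0.11, 1], [0.2, 0.22, 0, 0, 0, 0.22, 1], [0.3, 0.33, 0, 0, 0, 0.33, 1], [0.38, 0.42, 0, 0, 0, 0.44, 1], [0.46, 0.51, 0, 0, 0, 0.55, 1]], "squeeze": 60}}

```text
time: 0.6
tool_pos: [384.3, -399.2, 231.1]
ee_rot: [0.923, 0.384, -0.0, -0.0]
wrist_force: [0.7, -0.3, -0.4]
gripper_width: 85.1
gripper_force: 0.0
```

>>> {"api": "move_arm", "payload": {"commands": [[0.1, 0.11, 0, 0, 0, 0, 1], [0.2, 0.22, 0, 0, 0, 0, 1], [0.3, 0.33, 0, 0, 0, 0, 1], [0.38, 0.42, 0, 0, 0, 0, 1], [0.4, 0.44, 0, 0, 0, 0, 1]]}}

```text
time: 1.1
tool_pos: [545.1, -221.7, 231.1]
ee_rot: [0.924, 0.383, 0.0, -0.0]
wrist_force: [-0.1, 0.3, -0.1]
gripper_width: 85.2
gripper_force: 0.0
```

```bash
cat >> h.py <<'E'
def st():
    from rig import env
    from scipy.spatial.transform import Rotation as Ro
    s=env.read_state();M=Ro.from_quat(s["ee_rot"]).as_matrix()
    print("t",round(s["time"],2),"p",s["tool_pos"].round(1),"yaw_y",round(float(np.degrees(np.arctan2(M[1,1],M[0,1]))),1),"z",M[:,2].round(3),"F",s["wrist_force"].round(1),"T",s["ft_torque"].round(3),"w",round(s["gripper_width"],1),"gf",round(float(s["gripper_force"]),1),"j",s["joint_positions"].round(2))
    return s
E
python3 -c "from h import *;st()"
```

```text
t 1.1 p [ 545.1 -221.7  231.1] yaw_y -44.9 z [ 0.     0.001 -1.   ] F [-0.1  0.3 -0.1] T [-0.074 -0.057 -0.034] w 85.2 gf 0.0 j [ 0.53  0.37 -0.29  1.67  0.12  1.12 -0.58]
```

>>> {"api": "move_arm", "payload": {"commands": [[0, 0, -0.05, 0, 0, 0, 1], [0, 0, -0.05, 0, 0, 0, 1]]}}

```text
time: 1.3
tool_pos: [542.6, -223.2, 208.6]
ee_rot: [0.923, 0.384, -0.002, -0.002]
wrist_force: [-1.0, -0.1, -0.8]
gripper_width: 85.7
gripper_force: 0.0
```

```bash
python3 -c "
from h import *;st()
from rig import vision
f=vision.grab_frame('side');cv2.imwrite('pics/s1.png',crop(f,270,60,140,150,4))"
```

```text
t 1.3 p [ 542.6 -223.2  208.6] yaw_y -44.9 z [-0.004  0.002 -1.   ] F [-1.  -0.1 -0.8] T [-0.025  0.017 -0.008] w 85.7 gf 0.0 j [ 0.53  0.39 -0.29  1.7   0.12  1.08 -0.58]
```

View pics/s1.png

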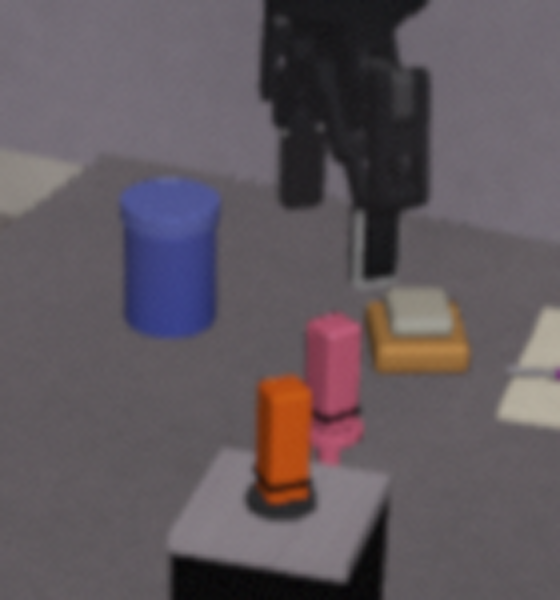

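The crop shows the orange handle in the stand at crop (283,440), with the open fingers still up-right of it. I move over it first, then down.

>>> {"api": "move_arm", "payload": {"commands": [[0.043, 0.04, 0, 0, 0, 0, 1], [0.043, 0.04, 0, 0, 0, 0, 1], [0.043, 0.04, 0, 0, 0, 0, 1]]}}

```text
time: 1.65
tool_pos: [560.3, -210.0, 211.8]
ee_rot: [0.924, 0.382, -0.0, 0.0]
wrist_force: [0.4, -0.6, -0.6]
gripper_width: 85.3
gripper_force: 0.0
```

```bash
python3 -c "
from h import *;st()"
```

```text
t 1.65 p [ 560.3 -210.   211.8] yaw_y -45.1 z [ 0.    -0.001 -1.   ] F [ 0.4 -0.6 -0.6] T [-0.047  0.055  0.002] w 85.3 gf 0.0 j [ 0.5   0.4  -0.29  1.67  0.13  1.09 -0.62]
```

>>> {"api": "move_arm", "payload": {"commands": [[0, 0.007, -0.06, 0, 0, 0, 1], [0, 0.007, -0.12, 0, 0, 0, 1], [0, 0.007, -0.18, 0, 0, 0, 1], [0, 0.007, -0.25, 0, 0, 0, 1], [0, 0.007, -0.25, 0, 0, 0, 1]]}}

```text
time: 2.15
tool_pos: [557.4, -207.2, 108.3]
ee_rot: [0.924, 0.381, -0.003, -0.002]
wrist_force: [0.5, 0.1, -0.9]
gripper_width: 85.2
gripper_force: 0.0
```

>>> {"api": "move_arm", "payload": {"commands": [[0, 0, 0, 0, 0, 0, 0], [0, 0, 0, 0, 0, 0, -0.7], [0, 0, 0, 0, 0, 0, -1], [0, 0, 0, 0, 0, 0, -1], [0, 0, 0, 0, 0, 0, -1]]}}

```text
time: 2.65
tool_pos: [561.2, -206.4, 112.4]
ee_rot: [0.924, 0.382, 0.001, 0.001]
wrist_force: [-0.7, -0.6, 4.9]
gripper_width: 21.4
gripper_force: 58.4
```

>>> {"api": "move_arm", "payload": {"commands": [[0, 0, 0, 0, 0, 0, -1], [0, 0, 0, 0, 0, 0, -1], [0, 0, 0, 0, 0, 0, -1], [0, 0, 0, 0, 0, 0, -1]]}}

```text
time: 3.05
tool_pos: [561.2, -206.4, 112.3]
ee_rot: [0.924, 0.382, 0.0, 0.001]
wrist_force: [-1.5, 0.3, 6.1]
gripper_width: 21.6
gripper_force: 58.4
```

```bash
python3 -c "
from h import *;st()"
```

```text
t 3.05 p [ 561.2 -206.4  112.3] yaw_y -45.0 z [ 0.001 -0.001 -1.   ] F [-1.5  0.3  6.1] T [ 0.053  0.31  -0.011] w 21.6 gf 58.4 j [ 0.48  0.51 -0.28  1.77  0.17  0.89 -0.66]
```

Gripped: opening 21.6 mm, and with the driver seated the TCP is at (561.2,-206.4,112.3), so the tip is 97 mm below the TCP. I lift and carry it close to the side camera to look at the blade.

>>> {"api": "move_arm", "payload": {"commands": [[0, 0, 0.04, 0, 0, 0, -1], [0, 0, 0.1, 0, 0, 0, -1], [0, 0, 0.18, 0, 0, 0, -1], [0, 0, 0.26, 0, 0, 0, -1], [0, 0, 0.34, 0, 0, 0, -1]]}}

```text
time: 3.55
tool_pos: [560.3, -206.0, 248.3]
ee_rot: [0.924, 0.383, -0.0, -0.0]
wrist_force: [-0.0, -0.8, -1.1]
gripper_width: 21.0
gripper_force: 58.7
```

>>> {"api": "move_arm", "payload": {"commands": [[-0.04, 0.1, 0.04, 0, 0, 0.18, -1], [-0.08, 0.2, 0.08, 0, 0, 0.36, -1], [-0.12, 0.3, 0.12, 0, 0, 0.54, -1], [-0.16, 0.4, 0.16, 0, 0, 0.72, -1], [-0.2, 0.5, 0.2, 0, 0, 0.9, -1]]}}

```text
time: 4.05
tool_pos: [479.5, -4.6, 327.8]
ee_rot: [0.733, 0.681, -0.0, 0.0]
wrist_force: [0.8, 0.3, -1.3]
gripper_width: 21.4
gripper_force: 59.0
```

>>> {"api": "move_arm", "payload": {"commands": [[-0.04, 0.1, 0.04, 0, 0, 0.18, -1], [-0.08, 0.2, 0.08, 0, 0, 0.36, -1], [-0.12, 0.3, 0.12, 0, 0, 0.54, -1], [-0.16, 0.4, 0.16, 0, 0, 0.72, -1], [-0.2, 0.5, 0.2, 0, 0, 0.9, -1]]}}

```text
time: 4.55
tool_pos: [399.4, 195.2, 408.0]
ee_rot: [0.452, 0.892, -0.0, 0.0]
wrist_force: [1.1, 1.2, -1.1]
gripper_width: 21.4
gripper_force: 59.0
```

```bash
python3 -c "
from h import *;st()"
```

```text
t 4.55 p [399.4 195.2 408. ] yaw_y 36.3 z [ 0.001 -0.001 -1.   ] F [ 1.1  1.2 -1.1] T [ 0.034 -0.074 -0.015] w 21.4 gf 59.0 j [ 0.19  0.03 -0.76  1.68  0.02  1.44  0.06]
```

>>> {"api": "move_arm", "payload": {"commands": [[-0.04, 0.1, 0.06, 0, 0, 0.18, -1], [-0.08, 0.2, 0.12, 0, 0, 0.36, -1], [-0.12, 0.3, 0.18, 0, 0, 0.54, -1], [-0.16, 0.4, 0.24, 0, 0, 0.72, -1], [-0.2, 0.5, 0.28, 0, 0, 0.9, -1]]}}

```text
time: 5.05
tool_pos: [319.8, 395.1, 521.1]
ee_rot: [0.116, 0.993, 0.001, 0.001]
wrist_force: [1.1, 0.6, -1.8]
gripper_width: 21.5
gripper_force: 59.0
```

>>> {"api": "move_arm", "payload": {"commands": [[0, 0, 0, 0, 0, 0, -1], [0, 0, 0, 0, 0, 0, -1]]}}

```text
time: 5.25
tool_pos: [319.8, 394.6, 518.9]
ee_rot: [0.117, 0.993, -0.0, -0.0]
wrist_force: [-0.2, 0.1, -0.8]
gripper_width: 21.0
gripper_force: 59.4
```

```bash
python3 -c "
from h import *;s=st()
from rig import vision
f=vision.grab_frame('side');pickle.dump(f,open('s2.pkl','wb'))
p=s['tool_pos']-[0,0,97];u=proj(f,[p,p+[0,0,70]]);print(u)
x,y=(u[0]-50).astype(int);cv2.imwrite('pics/s2.png',crop(f,max(x,0),max(y-20,0),100,110,5))"
```

```text
t 5.25 p [319.8 394.6 518.9] yaw_y 76.6 z [-0.001 -0.    -1.   ] F [-0.2  0.1 -0.8] T [-0.027 -0.004 -0.032] w 21.0 gf 59.4 j [-0.18  0.22 -1.01  1.3   0.19  1.72  0.18]
[[307.48614604 239.44601913]
 [306.72374741 156.09998255]]
```

View pics/s2.png

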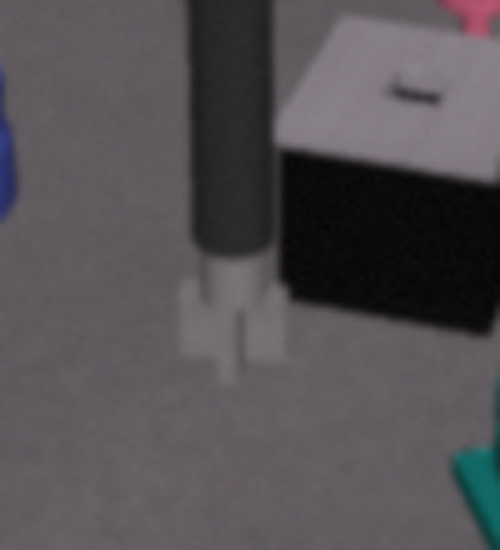

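The crop shows a steel cross blade with its near plate end at crop x≈228 and the blade spanning 180–288 (centre 234). That puts one plate at azimuth ≈110°, about +34° from the tool yaw (mod 90). For bolt A's slots (-6.5°) the tool yaw has to be ≈49.6°.

>>> {"api": "move_arm", "payload": {"commands": [[0.05, -0.054, -0.07, 0, 0, -0.06, -1], [0.1, -0.108, -0.14, 0, 0, -0.12, -1], [0.15, -0.162, -0.21, 0, 0, -0.18, -1], [0.2, -0.216, -0.28, 0, 0, -0.24, -1], [0.25, -0.27, -0.35, 0, 0, -0.3, -1]]}}

```text
time: 5.8
tool_pos: [422.1, 282.2, 377.9]
ee_rot: [0.237, 0.971, -0.001, 0.001]
wrist_force: [-0.1, 0.4, -1.0]
gripper_width: 21.2
gripper_force: 59.5
```

>>> {"api": "move_arm", "payload": {"commands": [[0.05, -0.054, -0.07, 0, 0, -0.06, -1], [0.1, -0.108, -0.14, 0, 0, -0.12, -1], [0.15, -0.162, -0.21, 0, 0, -0.18, -1], [0.2, -0.216, -0.28, 0, 0, -0.24, -1], [0.243, -0.27, -0.35, 0, 0, -0.3, -1]]}}

```text
time: 6.3
tool_pos: [518.9, 173.7, 237.9]
ee_rot: [0.35, 0.937, -0.001, 0.0]
wrist_force: [0.9, -0.1, 0.1]
gripper_width: 21.7
gripper_force: 59.5
```

>>> {"api": "move_arm", "payload": {"commands": [[0, 0, 0, 0, 0, 0, -1], [0, 0, 0, 0, 0, 0, -1], [0, 0, 0, 0, 0, 0, -1]]}}

```text
time: 6.6
tool_pos: [517.8, 177.7, 240.1]
ee_rot: [0.347, 0.938, 0.0, 0.0]
wrist_force: [0.6, 0.5, -1.3]
gripper_width: 21.3
gripper_force: 59.2
```

```bash
python3 -c "
from h import *;st()"
```

```text
t 6.6 p [517.8 177.7 240.1] yaw_y 49.4 z [ 0.001  0.    -1.   ] F [ 0.6  0.5 -1.3] T [0.074 0.055 0.016] w 21.3 gf 59.2 j [ 0.17  0.37 -0.76  1.74  0.27  1.14  0.2 ]
```

>>> {"api": "move_arm", "payload": {"commands": [[0, 0, -0.05, 0, 0, 0, -1], [0, 0, -0.1, 0, 0, 0, -1], [-0.001, 0.002, -0.145, 0, 0, 0, -1], [-0.001, 0.002, -0.145, 0, 0, 0, -1], [-0.001, 0.002, -0.145, 0, 0, 0, -1]]}}

```text
time: 7.1
tool_pos: [517.6, 179.4, 182.5]
ee_rot: [0.346, 0.938, 0.0, 0.0]
wrist_force: [-1.0, 0.1, -0.6]
gripper_width: 21.4
gripper_force: 59.4
```

```bash
python3 -c "
from h import *;s=st()
from rig import vision
f=vision.grab_frame('side');pickle.dump(f,open('s3.pkl','wb'))
p=s['tool_pos']-[0,0,97];u=proj(f,[p,p+[0,0,12],p+[0,0,60],[518,177.7,73],[518,177.7,60]]);print(u)
x,y=222,240;print((u-[x,y])*7);cv2.imwrite('pics/s3.png',crop(f,x,y,80,85,7))"
```

```text
t 7.1 p [517.6 179.4 182.5] yaw_y 49.5 z [ 0.001  0.001 -1.   ] F [-1.   0.1 -0.6] T [ 0.048 -0.037 -0.04 ] w 21.4 gf 59.4 j [ 0.14  0.43 -0.73  1.81  0.33  1.03  0.15]
[[257.27421412 310.89326223]
 [256.79161814 304.92569327]
 [254.77718923 280.01615413]
 [258.09412667 316.2079578 ]
 [258.59548757 322.45034693]]
[[246.91949882 496.25283561]
 [243.54132697 454.4798529 ]
 [229.44032459 280.11307891]
 [252.65888667 533.45570458]
 [256.16841301 577.15242854]]
```

View pics/s3.png

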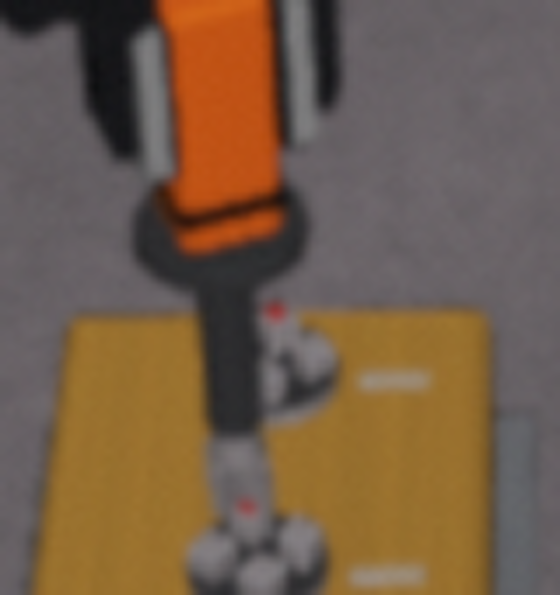

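The crop shows the blade bottom at crop x≈241 above head A, whose flange spans 187–328 (centre ≈257). The driver sits about 2 mm to image-left, so I shift it by (-1.6,-1.4) mm and feel downward.

>>> {"api": "move_arm", "payload": {"commands": [[-0.004, -0.0035, 0, 0, 0, 0, -1], [-0.004, -0.0035, -0.012, 0, 0, 0, -1], [-0.004, -0.0035, -0.02, 0, 0, 0, -1], [-0.004, -0.0035, -0.028, 0, 0, 0, -1], [-0.004, -0.0035, -0.036, 0, 0, 0, -1]]}}

```text
time: 7.65
tool_pos: [515.8, 177.2, 166.6]
ee_rot: [0.346, 0.938, -0.0, -0.0]
wrist_force: [-0.2, -0.5, -0.3]
gripper_width: 21.2
gripper_force: 59.4
```

```bash
python3 -c "
from h import *;st()"
```

```text
t 7.65 p [515.8 177.2 166.6] yaw_y 49.5 z [-0.  0. -1.] F [-0.2 -0.5 -0.3] T [-0.025  0.02   0.004] w 21.2 gf 59.4 j [ 0.14  0.44 -0.72  1.83  0.34  1.    0.14]
```

>>> {"api": "move_arm", "payload": {"commands": [[0, 0, -0.004, 0, 0, 0, -1], [0, 0, -0.007, 0, 0, 0, -1], [0, 0, -0.01, 0, 0, 0, -1], [0, 0, -0.01, 0, 0, 0, -1]]}}

```text
time: 8.05
tool_pos: [515.8, 177.2, 162.7]
ee_rot: [0.346, 0.938, -0.0, -0.0]
wrist_force: [-0.5, -0.6, -1.2]
gripper_width: 21.7
gripper_force: 59.4
```

```bash
python3 -c "
from h import *;st()"
```

```text
t 8.05 p [515.8 177.2 162.7] yaw_y 49.5 z [-0.  0. -1.] F [-0.5 -0.6 -1.2] T [ 0.053 -0.067 -0.006] w 21.7 gf 59.4 j [ 0.14  0.45 -0.72  1.83  0.35  0.99  0.13]
```

It's in the slot without force: the tip is about 7 mm into the 8 mm slot. Now I turn clockwise.

>>> {"api": "move_arm", "payload": {"commands": [[0, 0, 0, 0, 0, -0.15, -1], [0, 0, 0, 0, 0, -0.3, -1], [0.001, 0.001, 0, 0, 0, -0.45, -1], [0.001, 0.001, 0, 0, 0, -0.6, -1], [0.001, 0.001, 0, 0, 0, -0.6, -1]]}}

```text
time: 8.55
tool_pos: [516.2, 178.6, 163.0]
ee_rot: [0.556, 0.831, 0.001, -0.0]
wrist_force: [0.9, 2.8, -1.7]
gripper_width: 21.4
gripper_force: 59.2
```

```bash
python3 -c "
from h import *;st()"
```

```text
t 8.55 p [516.2 178.6 163. ] yaw_y 22.4 z [ 0.001  0.001 -1.   ] F [ 0.9  2.8 -1.7] T [ 0.988 -0.023  0.03 ] w 21.4 gf 59.2 j [ 0.06  0.42 -0.62  1.84  0.29  0.98 -0.29]
```

>>> {"api": "move_arm", "payload": {"commands": [[0, 0.001, 0, 0, 0, -0.15, -1], [0.001, 0.002, 0, 0, 0, -0.3, -1], [0.001, 0.002, 0, 0, 0, -0.45, -1], [0.002, 0.002, 0, 0, 0, -0.6, -1], [0.002, 0.002, 0, 0, 0, -0.6, -1]]}}

```text
time: 9.05
tool_pos: [517.2, 179.1, 163.0]
ee_rot: [0.734, 0.679, 0.0, -0.0]
wrist_force: [1.1, 2.1, -2.4]
gripper_width: 21.0
gripper_force: 59.2
```

```bash
python3 -c "
from h import *;st()"
```

```text
t 9.05 p [517.2 179.1 163. ] yaw_y -4.4 z [ 0.001  0.001 -1.   ] F [ 1.1  2.1 -2.4] T [ 0.864 -0.241 -0.028] w 21.0 gf 59.2 j [-0.02  0.4  -0.51  1.84  0.23  0.96 -0.71]
```

>>> {"api": "move_arm", "payload": {"commands": [[0, 0.001, 0, 0, 0, -0.15, -1], [0.001, 0.001, 0, 0, 0, -0.3, -1], [0.001, 0.001, 0, 0, 0, -0.45, -1], [0.002, 0.001, 0, 0, 0, -0.6, -1], [0.002, 0.001, 0, 0, 0, -0.6, -1]]}}

```text
time: 9.55
tool_pos: [518.2, 179.1, 163.0]
ee_rot: [0.872, 0.49, 0.0, 0.0]
wrist_force: [0.9, 1.8, -2.8]
gripper_width: 21.5
gripper_force: 59.2
```

```bash
python3 -c "
from h import *;st()"
```

```text
t 9.55 p [518.2 179.1 163. ] yaw_y -31.3 z [ 0.001  0.    -1.   ] F [ 0.9  1.8 -2.8] T [ 0.694 -0.456  0.079] w 21.5 gf 59.2 j [-0.1   0.39 -0.41  1.84  0.19  0.95 -1.14]
```

>>> {"api": "move_arm", "payload": {"commands": [[0, 0, 0, 0, 0, -0.15, -1], [0.001, 0, 0, 0, 0, -0.3, -1], [0.001, 0, 0, 0, 0, -0.45, -1], [0.001, 0, 0, 0, 0, -0.45, -1]]}}

```text
time: 9.95
tool_pos: [518.8, 178.8, 163.0]
ee_rot: [0.944, 0.33, 0.0, 0.0]
wrist_force: [3.0, 0.4, -3.4]
gripper_width: 21.5
gripper_force: 59.2
```

```bash
python3 -c "
from h import *;st()"
```

```text
t 9.95 p [518.8 178.8 163. ] yaw_y -51.5 z [ 0.001 -0.    -1.   ] F [ 3.   0.4 -3.4] T [ 0.46  -0.809  0.031] w 21.5 gf 59.2 j [-0.15  0.38 -0.34  1.84  0.15  0.95 -1.46]
```

>>> {"api": "move_arm", "payload": {"commands": [[0, 0, 0, 0, 0, -0.12, -1], [0.001, -0.001, 0, 0, 0, -0.24, -1], [0.001, -0.001, 0, 0, 0, -0.24, -1]]}}

```text
time: 10.25
tool_pos: [519.1, 178.5, 163.0]
ee_rot: [0.971, 0.24, 0.0, 0.0]
wrist_force: [2.7, 2.1, -2.2]
gripper_width: 21.3
gripper_force: 59.3
```

```bash
python3 -c "
from h import *;st()"
```

```text
t 10.25 p [519.1 178.5 163. ] yaw_y -62.3 z [ 0.001  0.    -1.   ] F [ 2.7  2.1 -2.2] T [ 0.418 -0.888  0.052] w 21.3 gf 59.3 j [-0.18  0.37 -0.3   1.84  0.13  0.94 -1.63]
```

>>> {"api": "move_arm", "payload": {"commands": [[0, 0, 0, 0, 0, -0.12, -1], [0, 0, 0, 0, 0, -0.24, -1], [0, 0, 0, 0, 0, -0.24, -1]]}}

```text
time: 10.55
tool_pos: [519.2, 178.2, 163.0]
ee_rot: [0.989, 0.147, 0.001, 0.0]
wrist_force: [3.0, 0.7, -3.4]
gripper_width: 21.2
gripper_force: 59.4
```

```bash
python3 -c "
from h import *;st()"
```

```text
t 10.55 p [519.2 178.2 163. ] yaw_y -73.1 z [ 0.001 -0.    -1.   ] F [ 3.   0.7 -3.4] T [ 0.205 -1.204  0.216] w 21.2 gf 59.4 j [-0.21  0.37 -0.26  1.85  0.12  0.94 -1.8 ]
```

>>> {"api": "move_arm", "payload": {"commands": [[0, 0, 0, 0, 0, -0.1, -1], [0, 0, 0, 0, 0, -0.2, -1], [0, 0, 0, 0, 0, -0.2, -1]]}}

```text
time: 10.85
tool_pos: [519.2, 178.0, 163.0]
ee_rot: [0.998, 0.069, 0.0, 0.0]
wrist_force: [5.1, -0.9, -3.9]
gripper_width: 21.2
gripper_force: 59.5
```

```bash
python3 -c "
from h import *;st();st()
from rig import vision
f=vision.grab_frame('side');pickle.dump(f,open('s4.pkl','wb'));cv2.imwrite('pics/s4.png',crop(f,222,260,80,70,8))
"
```

```text
t 10.85 p [519.2 178.  163. ] yaw_y -82.1 z [ 0.001 -0.001 -1.   ] F [ 5.1 -0.9 -3.9] T [-0.144 -1.345  0.259] w 21.2 gf 59.5 j [-0.24  0.37 -0.23  1.85  0.1   0.94 -1.94]
t 10.85 p [519.2 178.  163. ] yaw_y -82.1 z [ 0.001 -0.001 -1.   ] F [ 5.1 -0.9 -3.9] T [-0.144 -1.345  0.259] w 21.2 gf 59.5 j [-0.24  0.37 -0.23  1.85  0.1   0.94 -1.94]
```

View pics/s4.png

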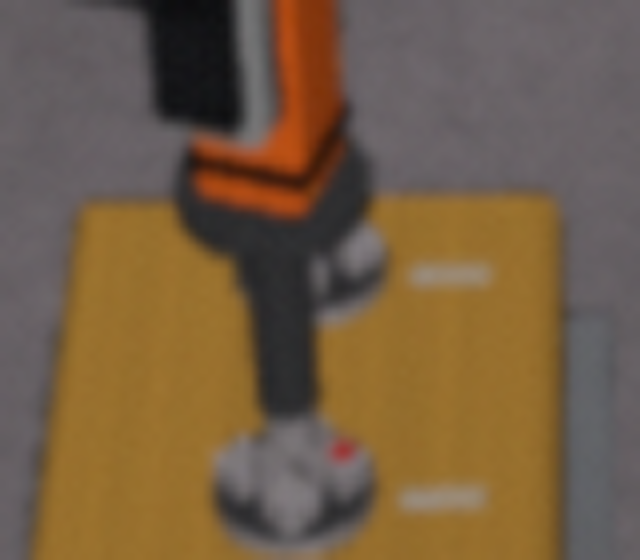

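```bash
cat >> h.py <<'E'
def dots(n,f):
    for b,c in(("A",(518.2,177.6)),("B",(548.7,121.2))):
        u,v=proj(f,[*c,72])[0].round().astype(int);K=8;W=14
        im=cv2.resize(f["img"][v-W:v+W,u-W:u+W],None,fx=K,fy=K,interpolation=cv2.INTER_CUBIC);hs=cv2.cvtColor(im,cv2.COLOR_RGB2HSV)
        red=cv2.inRange(hs,(0,110,110),(8,255,255))|cv2.inRange(hs,(170,110,110),(179,255,255))
        for r in blob(red,(0,0,W*2*K,W*2*K))[:1]:
            m=cv2.moments(r);p=(np.array([m["m10"],m["m01"]])/(m["m00"]+1e-9)+.5)/K-.5+[u-W,v-W]
            w=cast(f,p,74)[0][:2];d=w-c;print(n,b,p.round(1),w.round(1),"r",np.hypot(*d).round(1),"q",np.deg2rad((45+28.5-np.degrees(np.arctan2(d[1],d[0])))%360).round(2))
E
python3 - <<'E'
from h import *
from rig import vision
dots("side0",pickle.load(open("side0.pkl","rb")));dots("side",pickle.load(open("s4.pkl","rb")))
dots("top",vision.grab_frame("top"))
E
```

```text
side0 A [257.1 311.6] [524.  170.6] r 9.1 q 2.16
side0 B [260.9 284. ] [551.9 112.8] r 9.0 q 2.49
side A [264.5 315.6] [509.4 173.2] r 9.8 q 3.96
side B [252.4 278.1] [571.8 106.3] r 27.5 q 1.86
top A [239.3 251.6] [509.8 173.3] r 9.4 q 3.95
top B [267.3 232. ] [552.8 112.2] r 9.9 q 2.42
```

Bolt A is home: q ≈ 3.95 in both views. I unwind the play, lift, go to B's slot and set the tool yaw to ≈11.7°.

>>> {"api": "move_arm", "payload": {"commands": [[0, 0, 0, 0, 0, 0.1, -1], [0, 0, 0, 0, 0, 0.2, -1], [0, 0, 0.02, 0, 0, 0.2, -1], [0, 0, 0.045, 0, 0, 0.2, -1], [0, 0, 0.065, 0, 0, 0.2, -1]]}}

```text
time: 11.45
tool_pos: [518.0, 178.5, 189.9]
ee_rot: [0.99, 0.144, -0.001, -0.0]
wrist_force: [-0.3, -0.4, -2.2]
gripper_width: 21.3
gripper_force: 59.5
```

>>> {"api": "move_arm", "payload": {"commands": [[0.01, -0.03, 0, 0, 0, 0.18, -1], [0.02, -0.06, 0, 0, 0, 0.36, -1], [0.035, -0.09, 0, 0, 0, 0.54, -1], [0.05, -0.12, 0, 0, 0, 0.72, -1], [0.07, -0.139, 0, 0, 0, 0.9, -1]]}}

```text
time: 11.95
tool_pos: [546.3, 122.0, 189.6]
ee_rot: [0.877, 0.48, -0.0, 0.0]
wrist_force: [0.3, -0.0, -0.8]
gripper_width: 21.5
gripper_force: 59.4
```

>>> {"api": "move_arm", "payload": {"commands": [[0, 0, 0, 0, 0, 0.18, -1], [0, 0, 0, 0, 0, 0.36, -1], [0, 0, 0, 0, 0, 0.54, -1], [0, 0, 0, 0, 0, 0.72, -1], [0, 0, 0, 0, 0, 0.9, -1]]}}

```text
time: 12.45
tool_pos: [546.2, 122.9, 189.6]
ee_rot: [0.656, 0.754, -0.0, -0.0]
wrist_force: [-0.3, 0.7, -1.7]
gripper_width: 21.5
gripper_force: 59.4
```

>>> {"api": "move_arm", "payload": {"commands": [[0, 0, 0, 0, 0, 0.09, -1], [0, 0, 0, 0, 0, 0.09, -1], [0, 0, 0, 0, 0, 0.09, -1]]}}

```text
time: 12.75
tool_pos: [546.5, 122.8, 189.3]
ee_rot: [0.633, 0.775, -0.0, -0.0]
wrist_force: [-0.8, -0.1, -1.1]
gripper_width: 21.1
gripper_force: 59.4
```

```bash
python3 -c "
from h import *;st()
from rig import vision
dots('top',vision.grab_frame('top'))"
```

```text
t 12.75 p [546.5 122.8 189.3] yaw_y 11.5 z [-0. -0. -1.] F [-0.8 -0.1 -1.1] T [-0.039  0.037  0.058] w 21.1 gf 59.4 j [ 0.1   0.4  -0.53  1.78  0.23  1.03 -0.31]
```

>>> {"api": "move_arm", "payload": {"commands": [[0.001, 0, -0.02, 0, 0, 0, -1], [0.001, 0, -0.04, 0, 0, 0, -1], [0.001, 0, -0.05, 0, 0, 0, -1], [0.001, 0, -0.058, 0, 0, 0, -1], [0.001, 0, -0.058, 0, 0, 0, -1]]}}

```text
time: 13.3
tool_pos: [546.7, 122.8, 165.0]
ee_rot: [0.632, 0.775, -0.0, -0.0]
wrist_force: [0.0, -0.1, -1.3]
gripper_width: 21.5
gripper_force: 59.4
```

```bash
python3 -c "
from h import *;st()"
```

```text
t 13.3 p [546.7 122.8 165. ] yaw_y 11.7 z [-0.001 -0.    -1.   ] F [ 0.  -0.1 -1.3] T [ 0.042  0.062 -0.013] w 21.5 gf 59.4 j [ 0.09  0.42 -0.52  1.8   0.25  0.98 -0.33]
```

It's in slot B without force. I go slightly deeper and turn clockwise.

>>> {"api": "move_arm", "payload": {"commands": [[0, 0, -0.005, 0, 0, 0, -1], [0, 0, -0.005, 0, 0, -0.15, -1], [0.001, 0, -0.005, 0, 0, -0.3, -1], [0.001, 0, -0.005, 0, 0, -0.45, -1], [0.002, 0, -0.005, 0, 0, -0.6, -1]]}}

```text
time: 13.8
tool_pos: [548.1, 123.2, 163.6]
ee_rot: [0.797, 0.605, 0.0, -0.0]
wrist_force: [0.4, 1.1, -4.1]
gripper_width: 21.4
gripper_force: 59.1
```

```bash
python3 -c "
from h import *;st()"
```

```text
t 13.8 p [548.1 123.2 163.6] yaw_y -15.6 z [ 0.001  0.001 -1.   ] F [ 0.4  1.1 -4.1] T [ 0.281 -0.32   0.029] w 21.4 gf 59.1 j [ 0.02  0.41 -0.42  1.81  0.2   0.97 -0.76]
```

>>> {"api": "move_arm", "payload": {"commands": [[0, 0, 0, 0, 0, -0.15, -1], [0.001, 0, 0, 0, 0, -0.3, -1], [0.001, 0, 0, 0, 0, -0.45, -1], [0.002, 0, 0, 0, 0, -0.6, -1], [0.002, 0, 0, 0, 0, -0.75, -1]]}}

```text
time: 14.3
tool_pos: [549.2, 122.7, 163.6]
ee_rot: [0.938, 0.347, 0.001, 0.0]
wrist_force: [2.8, -0.7, -4.6]
gripper_width: 21.7
gripper_force: 59.0
```

```bash
python3 -c "
from h import *;st()"
```

```text
t 14.3 p [549.2 122.7 163.6] yaw_y -49.4 z [ 0.001 -0.    -1.   ] F [ 2.8 -0.7 -4.6] T [-0.156 -0.705  0.132] w 21.7 gf 59.0 j [-0.08  0.39 -0.29  1.81  0.14  0.96 -1.29]
```

>>> {"api": "move_arm", "payload": {"commands": [[0, -0.001, 0, 0, 0, -0.15, -1], [0.001, -0.001, 0, 0, 0, -0.3, -1], [0.001, -0.001, 0, 0, 0, -0.45, -1], [0.002, -0.002, 0, 0, 0, -0.6, -1], [0.002, -0.002, 0, 0, 0, -0.6, -1]]}}

```text
time: 14.8
tool_pos: [549.9, 121.9, 163.7]
ee_rot: [0.993, 0.12, 0.0, 0.0]
wrist_force: [2.6, -0.5, -3.9]
gripper_width: 21.5
gripper_force: 59.2
```

```bash
python3 -c "
from h import *;st()"
```

```text
t 14.8 p [549.9 121.9 163.7] yaw_y -76.2 z [ 0.001 -0.    -1.   ] F [ 2.6 -0.5 -3.9] T [-0.254 -0.651 -0.023] w 21.5 gf 59.2 j [-0.15  0.38 -0.19  1.82  0.09  0.95 -1.72]
```

>>> {"api": "move_arm", "payload": {"commands": [[0, 0, 0, 0, 0, -0.12, -1], [0, -0.001, 0, 0, 0, -0.24, -1], [0, -0.001, 0, 0, 0, -0.36, -1], [0, -0.001, 0, 0, 0, -0.44, -1], [0, -0.001, 0, 0, 0, -0.44, -1]]}}

```text
time: 15.3
tool_pos: [550.0, 121.2, 163.7]
ee_rot: [0.999, -0.05, 0.001, 0.0]
wrist_force: [2.3, -1.8, -4.7]
gripper_width: 21.3
gripper_force: 59.3
```

```bash
python3 -c "
from h import *;st()
from rig import vision
for n in('side','top'): dots(n,vision.grab_frame(n))"
```

```text
t 15.3 p [550.  121.2 163.7] yaw_y -95.7 z [ 0.001 -0.001 -1.   ] F [ 2.3 -1.8 -4.7] T [-0.568 -0.977  0.303] w 21.3 gf 59.3 j [-0.21  0.38 -0.12  1.82  0.06  0.95 -2.03]
side A [264.4 315.5] [509.7 173.1] r 9.6 q 3.93
side B [266.  287.7] [540.1 117. ] r 9.6 q 3.98
top B [265.7 237.5] [540.7 115.7] r 9.7 q 3.83
```

Both bolts read home, and the torque is at the clutch limit. I unwind, lift, head to the stand and re-measure the empty hole.

>>> {"api": "move_arm", "payload": {"commands": [[0, 0, 0, 0, 0, 0.1, -1], [0, 0, 0, 0, 0, 0.2, -1], [0, 0, 0.03, 0, 0, 0.2, -1], [0, 0, 0.09, 0, 0, 0.2, -1], [0, 0, 0.16, 0, 0, 0.2, -1]]}}

```text
time: 15.9
tool_pos: [548.4, 122.0, 228.6]
ee_rot: [1.0, 0.027, -0.001, -0.0]
wrist_force: [0.7, 0.3, -0.5]
gripper_width: 21.4
gripper_force: 59.4
```

>>> {"api": "move_arm", "payload": {"commands": [[0, -0.1, 0, 0, 0, 0.18, -1], [0, -0.2, 0, 0, 0, 0.36, -1], [0, -0.3, 0, 0, 0, 0.54, -1], [0, -0.4, 0, 0, 0, 0.72, -1], [0.02, -0.5, 0, 0, 0, 0.92, -1]]}}

```text
time: 16.4
tool_pos: [556.6, -79.2, 229.1]
ee_rot: [0.926, 0.378, 0.0, -0.0]
wrist_force: [1.3, 0.5, -2.7]
gripper_width: 21.1
gripper_force: 59.4
```

```bash
python3 - <<'E'
from h import *
st()
from rig import vision
for n in('side','top'):
    f=vision.grab_frame(n);dots(n,f)
    x,y,w,h=(395,205,40,42) if n=="top" else(318,172,46,30)
    K=8;im=cv2.resize(f["img"][y:y+h,x:x+w],None,fx=K,fy=K,interpolation=cv2.INTER_CUBIC);g=cv2.cvtColor(im,cv2.COLOR_RGB2GRAY)
    tc=lambda p:(np.float64(p).reshape(-1,2)+.5)/K-.5+[x,y]
    m=cv2.inRange(g,0,95)
    for c in cv2.findContours(m,cv2.RETR_EXTERNAL,cv2.CHAIN_APPROX_NONE)[0]:
        if 100<cv2.contourArea(c): print(n,"hole?",rect(cast(f,tc(c),85)),tc(c.reshape(-1,2).mean(0)).round(1))
    cv2.imwrite(f"pics/hole_{n}.png",im[:,:,::-1])
a=cv2.imread("pics/hole_top.png");b=cv2.imread("pics/hole_side.png");M=np.zeros((340,700,3),np.uint8);M[:a.shape[0],:a.shape[1]]=a;M[:b.shape[0],330:330+b.shape[1]]=b;cv2.imwrite("pics/hole.png",M)
E
```

```text
t 16.4 p [556.6 -79.2 229.1] yaw_y -45.6 z [-0.     0.001 -1.   ] F [ 1.3  0.5 -2.7] T [-0.023 -0.016  0.056] w 21.1 gf 59.4 j [ 0.2   0.32 -0.19  1.74  0.06  1.09 -0.8 ]
side A [264.4 315.6] [509.6 173.1] r 9.7 q 3.94
side B [265.8 287.7] [540.2 117.1] r 9.4 q 3.97
side hole? (array([ 560. , -147.2]), array([35.4, 12.1]), 26.7) [[326.1 200.5]]
side hole? (array([ 510.5, -194. ]), array([13.2, 52.4]), 22.8) [[361.2 195.8]]
side hole? (array([ 556.9, -199. ]), array([21.6, 11.2]), 2.0) [[339.6 187.6]]
side hole? (array([ 549.8, -268.9]), array([ 5.6, 11.9]), 15.8) [[356.7 172.6]]
side hole? (array([ 577.5, -254. ]), array([35.4, 12.5]), 26.8) [[342.  172.3]]
side hole? (array([ 609.5, -221.7]), array([13.2, 41.3]), 26.5) [[319.6 175.5]]
top A [239.4 251.6] [509.8 173.3] r 9.4 q 3.95
top B [265.3 237.3] [541.  116.7] r 9.0 q 3.9
top hole? (array([ 563.6, -209. ]), array([86.6, 92.8]), 88.8) [[414.  225.6]]
```

View pics/hole.png

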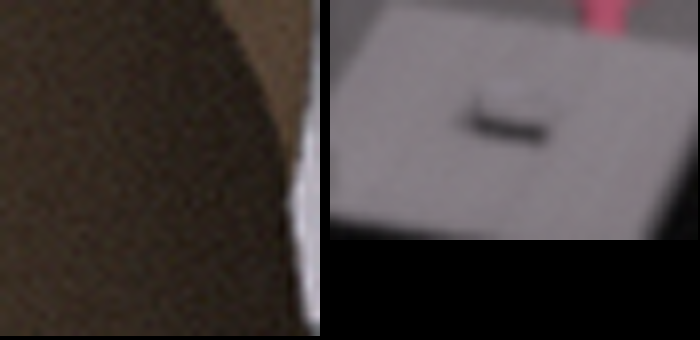

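The side crop shows the empty hole at crop x 470–550, y 85–142, i.e. centre ≈ (557.5,-206). That fits where the driver hung, so I go back to the original grasp pose above it. The top crop is blocked by the arm.

>>> {"api": "move_arm", "payload": {"commands": [[0.004, -0.1, 0, 0, 0, 0.01, -1], [0.008, -0.2, 0, 0, 0, 0.01, -1], [0.01, -0.3, 0, 0, 0, 0.01, -1], [0.01, -0.318, 0, 0, 0, 0.01, -1], [0.01, -0.318, 0, 0, 0, 0.01, -1]]}}

```text
time: 17.0
tool_pos: [561.1, -206.6, 228.2]
ee_rot: [0.926, 0.377, -0.0, -0.0]
wrist_force: [-0.1, 0.5, -0.9]
gripper_width: 21.4
gripper_force: 59.3
```

>>> {"api": "move_arm", "payload": {"commands": [[0, 0, -0.03, 0, 0, 0, -1], [0, 0, -0.04, 0, 0, 0, -1], [0, 0, -0.04, 0, 0, 0, -1]]}}

```text
time: 17.3
tool_pos: [561.1, -203.5, 210.5]
ee_rot: [0.925, 0.38, -0.001, -0.001]
wrist_force: [-0.5, 0.0, -1.9]
gripper_width: 21.3
gripper_force: 59.4
```

```bash
python3 -c "
from h import *;st()"
```

```text
t 17.3 p [ 561.1 -203.5  210.5] yaw_y -45.3 z [-0.002  0.001 -1.   ] F [-0.5  0.  -1.9] T [-0.078 -0.012 -0.021] w 21.3 gf 59.4 j [ 0.37  0.39 -0.13  1.68  0.06  1.08 -0.57]
```

>>> {"api": "move_arm", "payload": {"commands": [[0, -0.008, 0, 0, 0, 0, -1], [0, -0.008, 0, 0, 0, 0, -1], [0, -0.008, 0, 0, 0, 0, -1]]}}

```text
time: 17.6
tool_pos: [561.6, -208.8, 211.9]
ee_rot: [0.925, 0.379, 0.0, 0.0]
wrist_force: [0.3, 0.3, -0.7]
gripper_width: 21.4
gripper_force: 59.4
```

```bash
python3 -c "
from h import *;st()"
```

```text
t 17.6 p [ 561.6 -208.8  211.9] yaw_y -45.4 z [ 0. -0. -1.] F [ 0.3  0.3 -0.7] T [ 0.022 -0.012  0.002] w 21.4 gf 59.4 j [ 0.37  0.39 -0.13  1.68  0.06  1.08 -0.57]
```

>>> {"api": "move_arm", "payload": {"commands": [[-0.001, 0.005, -0.03, 0, 0, 0, -1], [-0.001, 0.005, -0.05, 0, 0, 0, -1], [-0.001, 0.005, -0.08, 0, 0, 0, -1], [-0.001, 0.005, -0.1, 0, 0, 0, -1], [-0.001, 0.005, -0.1, 0, 0, 0, -1]]}}

```text
time: 18.1
tool_pos: [560.1, -206.5, 169.7]
ee_rot: [0.925, 0.379, -0.001, -0.001]
wrist_force: [0.3, -0.1, -0.3]
gripper_width: 21.5
gripper_force: 59.4
```

```bash
python3 -c "
from h import *;st()"
```

```text
t 18.1 p [ 560.1 -206.5  169.7] yaw_y -45.4 z [-0.003  0.001 -1.   ] F [ 0.3 -0.1 -0.3] T [ 0.045 -0.018  0.047] w 21.5 gf 59.4 j [ 0.37  0.43 -0.13  1.73  0.06  0.99 -0.58]
```

In the hole, no force. I continue to about 114.

>>> {"api": "move_arm", "payload": {"commands": [[0.001, 0, -0.03, 0, 0, 0, -1], [0.001, 0, -0.07, 0, 0, 0, -1], [0.001, 0, -0.11, 0, 0, 0, -1], [0.001, 0, -0.137, 0, 0, 0, -1], [0.001, 0, -0.137, 0, 0, 0, -1]]}}

```text
time: 18.6
tool_pos: [560.5, -206.5, 115.2]
ee_rot: [0.925, 0.379, -0.001, -0.001]
wrist_force: [-0.8, 1.2, -0.7]
gripper_width: 21.5
gripper_force: 59.4
```

```bash
python3 -c "
from h import *;st()"
```

```text
t 18.6 p [ 560.5 -206.5  115.2] yaw_y -45.4 z [-0.003  0.001 -1.   ] F [-0.8  1.2 -0.7] T [ 0.04  -0.059  0.032] w 21.5 gf 59.4 j [ 0.37  0.49 -0.13  1.77  0.08  0.88 -0.59]
```

>>> {"api": "move_arm", "payload": {"commands": [[0, 0, -0.004, 0, 0, 0, -1], [0, 0, -0.007, 0, 0, 0, -1], [0, 0, -0.007, 0, 0, 0, -1]]}}

```text
time: 18.9
tool_pos: [561.9, -206.9, 114.7]
ee_rot: [0.925, 0.379, 0.0, 0.0]
wrist_force: [0.2, -0.4, -0.6]
gripper_width: 21.5
gripper_force: 59.4
```

```bash
python3 -c "
from h import *;st()"
```

```text
t 18.9 p [ 561.9 -206.9  114.7] yaw_y -45.4 z [ 0.001 -0.    -1.   ] F [ 0.2 -0.4 -0.6] T [ 0.049 -0.019 -0.041] w 21.5 gf 59.4 j [ 0.37  0.49 -0.13  1.77  0.08  0.88 -0.59]
```

>>> {"api": "move_arm", "payload": {"commands": [[0, 0, 0, 0, 0, 0, -0.3], [0, 0, 0, 0, 0, 0, 0.3], [0, 0, 0, 0, 0, 0, 0.3], [0, 0, 0, 0, 0, 0, 0.3], [0, 0, 0, 0, 0, 0, 0.3]]}}

```text
time: 19.4
tool_pos: [561.5, -206.8, 114.2]
ee_rot: [0.925, 0.379, 0.0, 0.0]
wrist_force: [0.5, -0.0, 0.1]
gripper_width: 55.8
gripper_force: 0.0
```

>>> {"api": "move_arm", "payload": {"commands": [[0, 0, 0.04, 0, 0, 0, 0.3], [0, 0, 0.1, 0, 0, 0, 0.3], [0, 0, 0.18, 0, 0, 0, 0.3], [0, 0, 0.28, 0, 0, 0, 0.3], [0, 0, 0.38, 0, 0, 0, 0.3]]}}

```text
time: 19.9
tool_pos: [561.1, -206.6, 267.4]
ee_rot: [0.925, 0.379, -0.0, -0.0]
wrist_force: [0.8, 0.5, -0.2]
gripper_width: 55.6
gripper_force: 0.0
```

>>> {"api": "move_arm", "payload": {"commands": [[-0.1, 0, 0.05, 0, 0, 0, 0.3], [-0.2, 0, 0.05, 0, 0, 0, 0.3], [-0.3, 0, 0.05, 0, 0, 0, 0.3], [-0.4, 0, 0.05, 0, 0, 0, 0.3], [-0.4, 0, 0.05, 0, 0, 0, 0.3]]}}

```text
time: 20.4
tool_pos: [397.0, -207.4, 286.4]
ee_rot: [0.926, 0.378, -0.001, 0.0]
wrist_force: [1.8, 0.4, 0.4]
gripper_width: 55.2
gripper_force: 0.0
```

```bash
python3 - <<'E'
from h import *
st()
from rig import vision
f=vision.grab_frame('side');dots('side',f);a=crop(f,150,130,230,240,2)
t=vision.grab_frame('top');dots('top',t);b=crop(t,200,110,260,180,1.3)
M=np.zeros((480,800,3),np.uint8);M[:480,:460]=a;M[:234,462:800]=b;cv2.imwrite("pics/end.png",M)
E
```

```text
t 20.4 p [ 397.  -207.4  286.4] yaw_y -45.6 z [-0.001 -0.001 -1.   ] F [1.8 0.4 0.4] T [-0.063 -0.015 -0.01 ] w 55.2 gf 0.0 j [ 0.48  0.06 -0.11  1.92  0.01  1.16 -0.43]
side A [264.4 315.6] [509.6 173.1] r 9.7 q 3.94
side B [265.8 287.7] [540.2 117.1] r 9.4 q 3.98
top A [239.3 251.6] [509.8 173.3] r 9.4 q 3.95
top B [265.2 237.3] [541.  116.7] r 8.9 q 3.9
```

View pics/end.png

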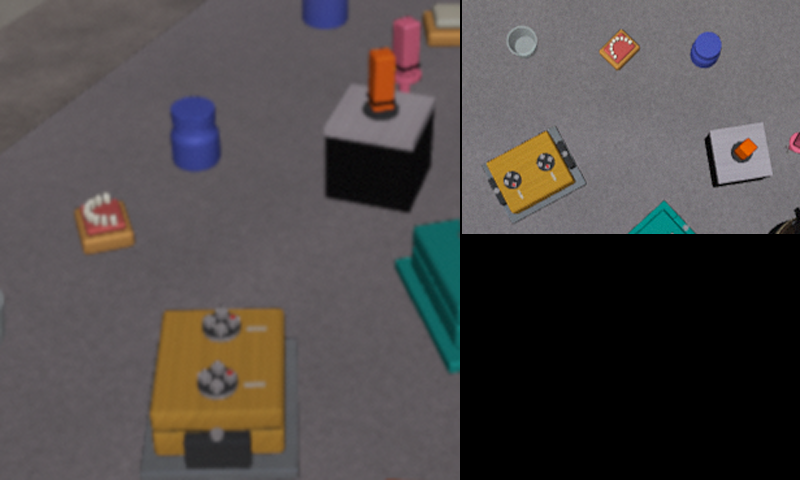

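The driver hangs upright in its stand at (382,80). Both red dots point at their dashes, at (228,372) and (238,318), and the bystanders look unmoved. I hand in the job.

```bash
python3 -c "
from rig import env;print(env.close_job())"
```

```text
the job is handed in; nothing more can be done
None
```

Both bolts read home in both cameras (A ≈ 3.95, B ≈ 3.9), the driver hangs upright and released in its stand, and I handed the job in at about 20 s; it returned no verdict.

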